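# Rub the paint off a switch plate and hold it up for the photo

## Robot

A 6-joint arm with a two-finger parallel gripper is mounted at the origin on the work surface. World frame = base frame: x ahead of the robot, y to its left, z up, the work surface at z = 0. Lengths are in m, angles in degrees, forces in N, time in s.
With the tool pointing down it reaches from about 0.35 to 0.875 m from the base axis. Payload 4.2 kg.
Tool frame: the origin (TCP) lies midway between the tips of the shut fingers; the grasp point (between the pads) lies 19 mm behind it; z points along the fingers, y is the line along which they close (so a half turn about z gives the same grasp; the last joint's range is limited). The gripper opens to 87 mm and grips with 3 to 60 N. Pads are 19 mm wide; open, the fingers measure 117 mm over their backs; the gripper's body (75 mm by 190 mm) begins 51 mm behind the grasp point.
Start: joints at [82.827, 22.042, 0.453, 0, -68.411, -14.817], TCP at [0.234, 0.58, 0.196] pointing down, gripper open.
Joint ranges: [-179.83, 179.83], [-69.29, 118.12], [-61.27, 80.66], [-181.25, 117.63], [-171.15, -9.14], [-177.46, 177.46]. Speed limits (degrees/s): [159.86, 159.86, 180, 180, 180, 180].

## Interface

Orientations are given as a 3x3 rotation matrix whose columns are the frame's x, y, z axes.
In Python, from station import * gives the robot as it stands. The module is installed in compiled form; this text tells all that it offers.
- The arm moves only by the tool servo_tool, never from a script. Its argument "deltas" is a list of rows, each an object of numbers: "tx", "ty", "tz": the shift along the tool's x, y, z in mm; "ax", "ay", "az": the turn, a rotation vector about the tool's x, y, z in rad; "claw": the finger opening in mm, from 0 to 87. In form: [{"tx": .., "ty": .., "tz": .., "ax": .., "ay": .., "az": .., "claw": ..}, ...]. A call has 1 to 12 rows; each row is the pose to reach, as a shift and turn from the pose commanded when the call began, along the tool's axes at that moment; what a row does not reach only later rows make up. A row lasts 1/12 s, in which the tool goes at most 41.7 mm and 7.16 degrees, less where a joint would pass 70% of its speed; a pose out of reach is approached as far as the arm can. A call with a gripper value outside its range is refused whole. The fingers move at their own pace and stop on an object; the grip force is fixed at half the most. Time passes only in rows, so rows that repeat a pose let the fingers close. It gives the time, the measured TCP pose, the force, the opening and the grip force at its end, in the units of the state.
- sense(): the state, without advancing time (a new reading comes with each control period).
- capture(name): name is "side" or "top" or "wrist"; returns the picture (384x512x3 uint8, blue, green, red); there is no depth.
- calibration(name): a dict with "fx", "fy", "cx", "cy" (pixels), "cam_to_world" (4x4, takes a point from camera to world coordinates); the wrist camera has in their place "hand_eye" (4x4, takes a point from camera to tool coordinates, whose origin is the TCP and whose axes are the flange's). Camera axes: x right, y down, z forward; pixel columns grow to the right and rows downward; lengths in m; the calibration is good to about 2 mm. A picture is of the moment at which its call begins: read the wrist's pose just before it. calibration takes no time and is no camera call.
- finish_job(): hands the job in; it is judged then, once.
Trained networks look in the newest picture that a camera, given by its name, has taken for a name from the list of things; names that differ only in an ending like _2 or _b are one class to them, and where a whole thing is asked for, a point or a joint stands for the part that bears it (a point fixed in the world has none). Each returns a list of dicts, best first, with "confidence" (0 to 1); they miss things now and then, are a little off and sometimes report something else, mostly with a low value. They report only what shows in the picture. A call takes as long as a camera call. They do not tell look-alikes from the thing itself.
- recognise(label, camera): "xyz" ([x, y, z] in m, in the coordinates of the camera as it stood for that picture, good to about 4 mm: the middle of the surface that is visible of it).
- trace(label, camera): "mask" (384x512 bool, what is visible of it).
The state is a dict: "time_s": time; "joints": joint angles; "joint_velocities": joint speeds; "effort": joint torques, N m; "tcp_pos": TCP position; "ee_rot": TCP orientation; "wrist_force": force on the tool from outside, world axes, zero at the start; "moment": the same for the moment, N m; "gripper_width": opening from 0.0 (shut) to 1.0 (fully open); "gripper_force": force on a finger pad.
Only numpy, scipy, OpenCV 4.12 (cv2) and the standard library are available. Lean on these libraries where they do the work, as an engineer would, in place of code of your own. Each camera call takes 0.05 s, during which the arm holds its last target. There are 200 camera calls.

## Task

Take the chrome switch plate out of the slotted rack and draw its painted lower edge along the brown lapping block, from the end far from you to the near end, edge square across the block and pressed lightly and evenly so that the sprung block stays part-way down all along without bottoming. Then hold the plate up in the air for the photo, still and upright, its middle 15 cm straight in front of the phone's lens at lens height and its toggle side squarely facing the lens; finish while still holding it there. Leave everything else where it is.

Things in the scene. Friction and masses are not known exactly. Their poses are not given: they have to be found in the camera images.
- plate: Chrome double switch plate, 10 (x) x 116 (y) x 76 mm (z), 0.11 to 0.22 kg, standing on a long edge in the rack. Origin: middle of the lower, cream-painted edge. Front = its -x face: two toggles at y = -36 and +36 mm, 29 to 47 mm above the lower edge, stick out 20 mm. The middle 50 mm of both faces is flat and free to grip; the back is flat.
- plate_center (a point): Middle of the chrome plate, 38 mm above its lower edge; axes as the plate's.
- black_plate: Matt black plastic switch plate of the same size (10 x 116 x 76 mm) with a flat rocker and no toggles, standing in the other slot of the rack. Leave it there. Origin: middle of its lower edge.
- rack: Fixed blue-grey hard silicone rack, 120 (x) x 150 (y) x 24 mm high. Two slots along its y at x = -35 and +35 mm; each is 13 mm wide, its floor 8 mm and its ribs' tops 24 mm above the counter (so a standing plate's top is at 84 mm). Which plate is in which slot varies. Origin: centre of the underside.
- lap_base: Fixed black base plate of the lapping block, 170 (x) x 150 (y) x 6 mm. Origin: centre of the underside, on the counter. Its -x end is the near end (towards the robot), give or take 0.35 rad of yaw.
- lap_top (a point): Centre of the top face of the brown abrasive slab, 150 mm (x) by 130 mm (y), 40 mm above the counter at rest; axes as the base. The slab floats on springs and goes straight down as it is pressed (this point goes with it). The stroke runs from its +x end to its -x end, the plate's faces looking along x.
- lap (a joint): How far the abrasive slab is pressed down, m: 0 at rest, 0.014 bottomed. It starts to move at about 1.2 N and takes 0.4 N more per mm (about 4 N at half travel).
- phone_stand: Fixed desk stand with a round black foot (100 mm across) and a dark blue phone (74 wide, 150 mm high, 9 mm thick) clamped upright; the phone's top is 190 to 240 mm above the counter. Origin: underside of the foot. The lens looks along its -x. Do not touch it.
- lens (a point): The phone's lens, in the middle of its width 30 mm below its top, 160 to 210 mm above the counter (varies). It looks level along its own -x; z is up.
- photo_spot (a point): The point in the air 150 mm straight in front of the lens where the plate's middle belongs; axes as the lens.
- mug: Blue ceramic mug, 82 mm across, 95 mm high. Bystander. Origin: centre of its underside.
- tape_gun: Orange handheld tape gun lying on its side, about 240 mm long, 55 mm high. Bystander. Origin: under the middle of the side frame.
- marker_tray: Blue-grey silicone tray with six capped markers, 125 x 170 mm, 30 mm high. Bystander. Origin: centre of the tray's underside.
Not all that is in view belongs to the job. What is shaped like the rack but green is not meant.

How it is judged (in metres and radians):
On the way, in this order (a step that is already met when the one before it is completed fails the run):
1. the chrome plate is lifted clear of the rack (height (world z) of plate above 0.03 m and contact force between plate and rack below 0.05 N and contact force between plate and the fingers above 1 N), for 0.1 s.
2. its lower edge presses the slab part-way down near the far end, square across it (over 40 mm beyond the centre) (value of joint lap between 0.0015 and 0.0135 m and contact force between plate and lap_base above 0.5 N and y of plate in the frame of lap_top between -0.03 and 0.03 m and angle between the x axis of plate and the x axis of lap_top, either way round below 0.3 rad and angle between plate's own z axis and vertical below 0.3 rad and x of plate in the frame of lap_top above 0.04 m), for 0.05 s.
3. still pressing, it passes 10 to 35 mm beyond the centre (value of joint lap between 0.0015 and 0.0135 m and contact force between plate and lap_base above 0.5 N and y of plate in the frame of lap_top between -0.03 and 0.03 m and angle between the x axis of plate and the x axis of lap_top, either way round below 0.3 rad and angle between plate's own z axis and vertical below 0.3 rad and x of plate in the frame of lap_top between 0.01 and 0.035 m), for 0.05 s.
4. still pressing, it passes the centre (value of joint lap between 0.0015 and 0.0135 m and contact force between plate and lap_base above 0.5 N and y of plate in the frame of lap_top between -0.03 and 0.03 m and angle between the x axis of plate and the x axis of lap_top, either way round below 0.3 rad and angle between plate's own z axis and vertical below 0.3 rad and x of plate in the frame of lap_top between -0.0125 and 0.0075 m), for 0.05 s.
5. still pressing, it passes 15 to 35 mm this side of the centre (value of joint lap between 0.0015 and 0.0135 m and contact force between plate and lap_base above 0.5 N and y of plate in the frame of lap_top between -0.03 and 0.03 m and angle between the x axis of plate and the x axis of lap_top, either way round below 0.3 rad and angle between plate's own z axis and vertical below 0.3 rad and x of plate in the frame of lap_top between -0.035 and -0.015 m), for 0.05 s.
6. still pressing, it reaches the near end (over 40 mm this side of the centre) (value of joint lap between 0.0015 and 0.0135 m and contact force between plate and lap_base above 0.5 N and y of plate in the frame of lap_top between -0.03 and 0.03 m and angle between the x axis of plate and the x axis of lap_top, either way round below 0.3 rad and angle between plate's own z axis and vertical below 0.3 rad and x of plate in the frame of lap_top below -0.04 m), for 0.05 s.
At the end, for the whole second after the job is handed in: The plate's middle is within 30 mm of the spot 150 mm in front of the lens, the plate is upright and its toggle side squarely faces the lens (both within 0.26 rad, about 15 degrees), it is at rest, held in the air by the fingers alone; the lapping slab is free again (distance between plate_center and photo_spot below 0.03 m and angle between plate's own z axis and vertical below 0.26 rad and angle between the x axis of plate and the x axis of lens, either way round below 0.26 rad and x of lens in the frame of plate below -0.1 m and height (world z) of plate above 0.08 m and linear speed of plate below 0.03 m/s and angular speed of plate below 0.3 rad/s and contact force between plate and the fingers above 1 N and contact force between plate and phone_stand below 0.05 N and value of joint lap below 0.0015 m); the arm keeps its last pose, push and grip.
It fails at once if the lapping block is pressed hard (over 20 N) (contact force between lap_base and anything else above 20 N).
It fails at once if the phone or its stand is bumped (contact force between phone_stand and anything else above 2 N).
It fails at once if the black plate is shifted by over 20 mm (distance of black_plate from where it was at the start of the episode above 0.02 m).
It fails at once if the mug, tape gun or marker tray is shifted by over 20 mm (distance of any of mug, tape_gun, marker_tray from where it was at the start of the episode above 0.02 m).
It also fails if it takes over 48 s, if anything falls off the work surface, if the arm or the gripper's body presses on something with over 40 N, if the wrist force passes 120 N, or if a joint passes its speed limit or range.

## Working session

There is one attempt and no reset: what is moved stays moved. The work goes in short steps, Python scripts to look and compute and a tool call to move; the robot and the scene stay as the last step left them, time stands still between calls to the robot, and variables do not carry over. Pictures are saved under pics/ and viewed, at most 10 in all, crops included, and the job is handed in when it is done.

Besides the shell and the picture viewer there is one more tool, called after "Emit:" by a JSON object that holds its "api" and its "payload", one argument or row to a line. servo_tool: Moves the arm, as the interface text tells. Its arguments: {"type":"object","properties":{"deltas":{"type":"array","items":{"type":"object","properties":{"tx":{"type":"number"},"ty":{"type":"number"},"tz":{"type":"number"},"ax":{"type":"number"},"ay":{"type":"number"},"az":{"type":"number"},"claw":{"type":"number"}}}}},"required":["deltas"]}

```bash
mkdir -p pics
cat > h.py <<'E'
from station import *
import numpy as np, cv2
def c2w(cam,s=None):
    c=calibration(cam)
    if 'cam_to_world' in c: return np.array(c['cam_to_world']),c
    s=s or sense(); T=np.eye(4); T[:3,:3]=s['ee_rot']; T[:3,3]=s['tcp_pos']
    return T@np.array(c['hand_eye']),c
def onz(uv,z,T,c):
    uv=np.atleast_2d(uv).astype(float)
    d=np.c_[(uv[:,0]-c['cx'])/c['fx'],(uv[:,1]-c['cy'])/c['fy'],np.ones(len(uv))]@T[:3,:3].T
    o=T[:3,3]; return o+d*((z-o[2])/d[:,2])[:,None]
def proj(p,T,c):
    q=(np.atleast_2d(p)-T[:3,3])@T[:3,:3]
    return np.c_[q[:,0]/q[:,2]*c['fx']+c['cx'],q[:,1]/q[:,2]*c['fy']+c['cy']]
E
python3 - <<'E'
from h import *
np.set_printoptions(precision=4,suppress=True)
ims=[]
for cam in ['top','side']:
    T,c=c2w(cam); im=capture(cam); cv2.imwrite(f'pics/{cam}.png',im); ims.append(im)
    print(cam,T[:3,3],T[:3,2])
    for l in ['plate','black_plate','rack','lap_base','lap_top','phone_stand','mug','tape_gun','marker_tray']:
        for r in recognise(l,cam)[:3]:
            p=np.array(r['xyz']); w=T[:3,:3]@p+T[:3,3]
            print(cam,l,round(r['confidence'],2),w,proj(w,T,c)[0].round())
cv2.imwrite('pics/a.png',cv2.resize(np.vstack(ims),None,fx=.78,fy=.78) )
s=sense();print(s['time_s'],s['ee_rot'],s['wrist_force'])
E
```

```text
top [ 0.4546 -0.0151  1.5461] [ 0.1288 -0.0021 -0.9917]
top plate 0.49 [ 0.5414 -0.2573  0.0828] [324. 223.]
top black_plate 0.69 [ 0.4773 -0.246   0.0869] [321. 241.]
top rack 0.84 [ 0.5072 -0.2535  0.0061] [320. 233.]
top rack 0.67 [ 0.4492 -0.4641  0.0088] [377. 249.]
top rack 0.23 [ 0.749  -0.2679  0.0286] [323. 169.]
top lap_base 0.88 [0.5746 0.0851 0.0393] [229. 214.]
top lap_top 0.56 [0.5771 0.0839 0.0388] [229. 214.]
top phone_stand 0.98 [0.5221 0.4048 0.0124] [143. 229.]
top mug 0.69 [0.7396 0.2787 0.0347] [177. 170.]
top tape_gun 0.64 [0.7733 0.0444 0.0375] [240. 162.]
top tape_gun 0.26 [ 0.4752 -0.2441  0.0872] [321. 242.]
top marker_tray 0.7 [ 0.7497 -0.2695  0.0254] [324. 169.]
side [ 0.1625 -0.9954  1.0014] [ 0.3437  0.7009 -0.625 ]
side rack 0.66 [ 0.4583 -0.4783  0.0061] [264. 337.]
side rack 0.6 [ 0.5146 -0.2824  0.0111] [252. 276.]
side rack 0.49 [0.5757 0.0573 0.037 ] [228. 199.]
side lap_base 0.66 [0.5749 0.056  0.0394] [228. 199.]
side lap_top 0.97 [0.583  0.0691 0.0426] [228. 196.]
side lap_top 0.69 [0.7299 0.2464 0.0611] [245. 157.]
side phone_stand 0.62 [0.5273 0.4068 0.1079] [184. 139.]
side phone_stand 0.17 [0.5812 0.0705 0.0447] [228. 195.]
side mug 0.67 [0.7258 0.2439 0.0634] [244. 157.]
side tape_gun 0.83 [0.7793 0.0142 0.0377] [282. 191.]
side marker_tray 0.94 [ 0.75   -0.2831  0.0278] [318. 249.]
1.0 [[ 0.9272 -0.3744  0.    ]
 [-0.3744 -0.9272  0.    ]
 [ 0.     -0.     -1.    ]] [0.5051 0.2587 0.1061]
```

View pics/top.png

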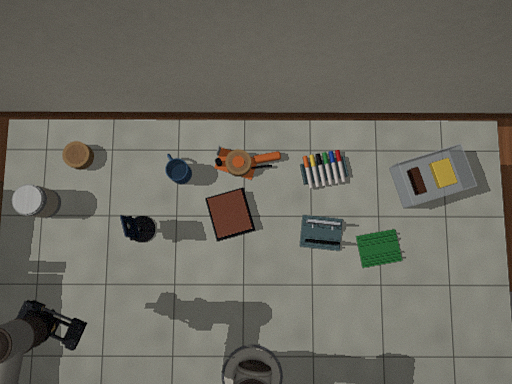

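View pics/side.png

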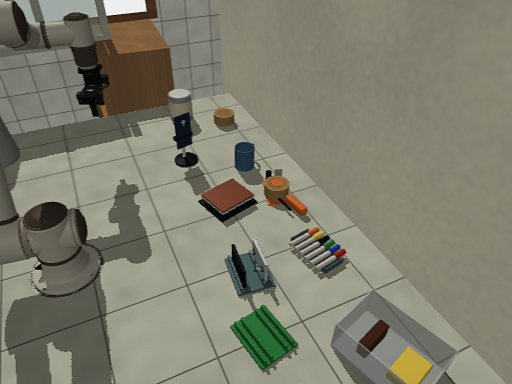

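The top view shows the blue-grey rack at (320,232), the green look-alike at (378,248), the lapping block at (230,214) and the phone at (126–155,228). In the rack, the bright plate in the far slot (324,222) looks like the chrome one, and the dark one at (322,241) looks like the black plate. I'll confirm this in one crop.

Run:
```python
from h import *
np.set_printoptions(precision=4,suppress=True)
t=cv2.imread('pics/top.png'); s=cv2.imread('pics/side.png')
f=lambda im,u,v,w=50:cv2.resize(im[v-w:v+w,u-w:u+w],(300,300),interpolation=cv2.INTER_CUBIC)
cv2.imwrite('pics/crop.png',np.vstack([np.hstack([f(t,322,232,30),f(t,140,228,30)]),np.hstack([f(s,252,265,36),f(s,185,140,30)])]))
T,c=c2w('top'); capture('top')
for l,z in [('lap_top',.04),('lap_base',.03),('rack',.024),('plate',.084),('black_plate',.084)]:
    for r in trace(l,'top')[:2]:
        m=r['mask']; v,u=np.nonzero(m)
        P=onz(np.c_[u,v],z,T,c)[:,:2]
        (x,y),(a,b),ang=cv2.minAreaRect((P*1000).astype(np.float32))
        print(l,round(r['confidence'],2),m.sum(),x,y,a,b,ang,'px',u.mean(),v.mean())
capture('side')
T,c=c2w('side')
for l in ['plate','black_plate','phone_stand']:
    for r in trace(l,'side')[:2]:
        v,u=np.nonzero(r['mask']);print('side',l,r['confidence'],len(u),u.min(),u.max(),v.min(),v.max())
```

```text
lap_top 0.93 1453 579.7988891601562 84.34870147705078 155.21432495117188 131.4813690185547 16.55632209777832 px 228.85409497591192 213.29869236063317
lap_base 0.63 1762 576.2343139648438 82.481689453125 169.9959716796875 147.84344482421875 16.201671600341797 px 229.45970488081724 214.08456299659477
lap_base 0.55 1422 579.0570068359375 83.93037414550781 150.94906616210938 130.7975616455078 16.767215728759766 px 229.14486638537272 213.5857946554149
rack 0.77 1335 452.72039794921875 -464.7882080078125 120.41183471679688 150.29307556152344 10.847755432128906 px 377.9947565543071 248.49138576779026
rack 0.66 1049 511.09356689453125 -254.14491271972656 148.96713256835938 121.75726318359375 83.88167572021484 px 320.1601525262154 233.01429933269782
plate 0.74 124 539.784912109375 -255.8175048828125 110.66289520263672 19.6653995513916 84.98550415039062 px 324.758064516129 223.1290322580645
black_plate 0.64 332 524.0606689453125 433.15130615234375 91.86495208740234 53.73318099975586 11.992850303649902 px 129.289156626506 227.60542168674698
black_plate 0.44 139 475.1217956542969 -251.26084899902344 117.66123962402344 17.11244773864746 83.86585998535156 px 323.41007194244605 241.85611510791367
side plate 0.81 391 249 268 238 280
side plate 0.6 974 203 253 180 214
side black_plate 0.73 269 232 245 245 285
side phone_stand 0.69 835 174 198 113 166
```

View pics/crop.png

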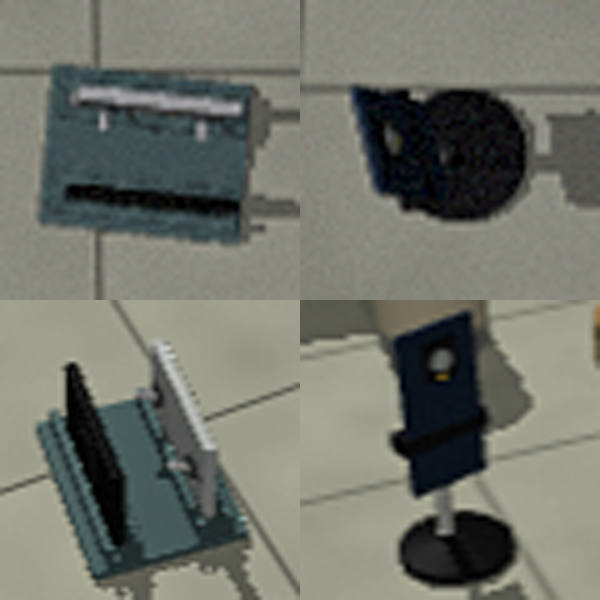

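The crop settles it. The chrome plate is the bright one with two toggles, in the far slot of the blue-grey rack at top-view pixels (324,222). Its toggles face the robot. The black plate is in the near slot. The lens faces roughly −y, at side (183,122) and top (128.6,225.6). Next I'll triangulate the phone and plan the approach.

```bash
cat >> h.py <<'E'
def tri(uvs):
    A=np.zeros((3,3));b=np.zeros(3)
    for cam,uv in uvs.items():
        T,c=c2w(cam); d=T[:3,:3]@np.array([(uv[0]-c['cx'])/c['fx'],(uv[1]-c['cy'])/c['fy'],1]); d/=np.linalg.norm(d)
        M=np.eye(3)-np.outer(d,d);A+=M;b+=M@T[:3,3]
    return np.linalg.solve(A,b)
def plan(p,plate_yaw):
    """tool-frame shift (mm) and az (rad) to TCP p with tool yaw = plate_yaw-90 deg, from measured pose"""
    s=sense();R=np.array(s['ee_rot']);d=R.T@(np.array(p)-s['tcp_pos'])*1000
    y=np.deg2rad(plate_yaw-90); G=np.array([[np.cos(y),np.sin(y),0],[np.sin(y),-np.cos(y),0],[0,0,-1]])
    print('t',d.round(1),'a',cv2.Rodrigues(R.T@G)[0].ravel().round(4),'at',np.round(s['tcp_pos'],4),'time',s['time_s'],'F',np.round(s['wrist_force'],2),'w',s['gripper_width'],s['gripper_force'])
E
python3 - <<'E'
from h import *
np.set_printoptions(precision=4,suppress=True)
print('lens',tri({'side':(183,122),'top':(128.6,225.6)}))
print('cornerL',tri({'side':(174,118),'top':(125.6,236.4)}))
print('cornerR',tri({'side':(189,112),'top':(120.6,215.6)}))
plan([.53,-.25,.16],-6)
im=capture('wrist');cv2.imwrite('pics/w0.png',im)
T,c=c2w('wrist');print(T[:3,3],T[:3,2])
for r in recognise('phone_stand','wrist'):print(r['confidence'],T[:3,:3]@r['xyz']+T[:3,3])
E
```

```text
lens [0.5272 0.4026 0.1912]
cornerL [0.492  0.4024 0.2173]
cornerR [0.5593 0.4205 0.2201]
t [585.1 658.3  36.2] a [-0.      0.      1.2917] at [0.234  0.5795 0.1963] time 1.5 F [-0.38 -0.12 -0.05] w 1.0029914777895297 0.0
[0.312  0.5463 0.3846] [-0.2849  0.1151 -0.9516]
```

Emit:
{"api": "servo_tool", "payload": {
  "deltas": [
    {"tx":25,"ty":28,"tz":0,"az":0.06,"claw":45},
    {"tx":50,"ty":56,"tz":0,"az":0.17,"claw":45},
    {"tx":75,"ty":84,"tz":0,"az":0.28,"claw":45},
    {"tx":100,"ty":112,"tz":0,"az":0.39,"claw":45},
    {"tx":125,"ty":140,"tz":0,"az":0.5,"claw":45},
    {"tx":150,"ty":168,"tz":0,"az":0.61,"claw":45},
    {"tx":175,"ty":196,"tz":0,"az":0.72,"claw":45},
    {"tx":200,"ty":224,"tz":0,"az":0.83,"claw":45},
    {"tx":225,"ty":252,"tz":0,"az":0.94,"claw":45},
    {"tx":250,"ty":280,"tz":0,"az":1.05,"claw":45},
    {"tx":275,"ty":308,"tz":0,"az":1.16,"claw":45},
    {"tx":300,"ty":336,"tz":0,"az":1.29,"claw":45}
  ]
}}

```text
schema error: expected keys tx, ty, tz, ax, ay, az, claw
```

Run:
```python
from h import *
plan([.50,-.255,.19],-6)
```

```text
t [559.1 674.2   6.3] a [ 0.     -0.      1.2917] at [0.234  0.5795 0.1962] time 1.6 F [ 0.3  -0.35 -0.25] w 0.9999056682204147 0.0
```

Emit:
{"api": "servo_tool", "payload": {
  "deltas": [
    {"tx":25,"ty":28,"tz":0,"ax":0,"ay":0,"az":0.06,"claw":45},
    {"tx":50,"ty":56,"tz":0,"ax":0,"ay":0,"az":0.17,"claw":45},
    {"tx":75,"ty":84,"tz":0,"ax":0,"ay":0,"az":0.28,"claw":45},
    {"tx":100,"ty":112,"tz":0,"ax":0,"ay":0,"az":0.39,"claw":45},
    {"tx":125,"ty":140,"tz":0,"ax":0,"ay":0,"az":0.5,"claw":45},
    {"tx":150,"ty":168,"tz":0,"ax":0,"ay":0,"az":0.61,"claw":45},
    {"tx":175,"ty":196,"tz":0,"ax":0,"ay":0,"az":0.72,"claw":45},
    {"tx":200,"ty":224,"tz":0,"ax":0,"ay":0,"az":0.83,"claw":45},
    {"tx":225,"ty":252,"tz":0,"ax":0,"ay":0,"az":0.94,"claw":45},
    {"tx":250,"ty":280,"tz":0,"ax":0,"ay":0,"az":1.05,"claw":45},
    {"tx":275,"ty":308,"tz":0,"ax":0,"ay":0,"az":1.16,"claw":45},
    {"tx":300,"ty":336,"tz":0,"ax":0,"ay":0,"az":1.29,"claw":45}
  ]
}}

```text
time_s: 2.6
tcp_pos: [0.3866, 0.1539, 0.1967]
ee_rot: [[-0.103, -0.995, 0.001], [-0.995, 0.103, 0.001], [-0.001, -0.001, -1.0]]
wrist_force: [0.5, 0.1, 0.8]
gripper_width: 0.517
gripper_force: 0.0
```

Run:
```python
from h import *
plan([.50,-.255,.19],-6)
```

```text
t [ 395.1 -154.8    6.5] a [-0.0009  0.0009  0.0018] at [0.3866 0.1539 0.1967] time 2.6 F [0.53 0.11 0.79] w 0.5166155357529811 0.0
```

Emit:
{"api": "servo_tool", "payload": {
  "deltas": [
    {"tx":35,"ty":-13,"tz":0,"ax":0,"ay":0,"az":0,"claw":45},
    {"tx":70,"ty":-26,"tz":0,"ax":0,"ay":0,"az":0,"claw":45},
    {"tx":105,"ty":-40,"tz":0,"ax":0,"ay":0,"az":0,"claw":45},
    {"tx":140,"ty":-54,"tz":0,"ax":0,"ay":0,"az":0,"claw":45},
    {"tx":175,"ty":-68,"tz":0,"ax":0,"ay":0,"az":0,"claw":45},
    {"tx":210,"ty":-82,"tz":0,"ax":0,"ay":0,"az":0,"claw":45},
    {"tx":245,"ty":-96,"tz":0,"ax":0,"ay":0,"az":0,"claw":45},
    {"tx":280,"ty":-110,"tz":0,"ax":0,"ay":0,"az":0,"claw":45},
    {"tx":315,"ty":-124,"tz":0,"ax":0,"ay":0,"az":0,"claw":45},
    {"tx":350,"ty":-138,"tz":0,"ax":0,"ay":0,"az":0,"claw":45},
    {"tx":380,"ty":-150,"tz":0,"ax":0,"ay":0,"az":0,"claw":45},
    {"tx":380,"ty":-150,"tz":0,"ax":0,"ay":0,"az":0,"claw":45}
  ]
}}

```text
time_s: 3.6
tcp_pos: [0.4996, -0.2418, 0.1956]
ee_rot: [[-0.103, -0.995, 0.0], [-0.995, 0.103, -0.001], [0.001, -0.0, -1.0]]
wrist_force: [1.3, -0.4, 0.8]
gripper_width: 0.52
gripper_force: 0.0
```

Run:
```python
from h import *
np.set_printoptions(precision=4,suppress=True)
plan([.54,-.256,.11],-6)
T,c=c2w('wrist');im=capture('wrist')
for l,z in [('plate',.084),('black_plate',.084),('rack',.024)]:
    for r in recognise(l,'wrist')[:2]:print(l,r['confidence'],T[:3,:3]@r['xyz']+T[:3,3])
    for r in trace(l,'wrist')[:1]:
        v,u=np.nonzero(r['mask']);P=onz(np.c_[u,v],z,T,c)[:,:2]
        print(len(u),u.min(),u.max(),v.min(),v.max(),cv2.minAreaRect((P*1000).astype(np.float32)))
# overlay predicted plate top
def rect(x,y,yaw,z):
    a=np.deg2rad(yaw);R=np.array([[np.cos(a),-np.sin(a)],[np.sin(a),np.cos(a)]])
    q=np.array([[-.005,-.058],[.005,-.058],[.005,.058],[-.005,.058]])@R.T+[x,y]
    return np.c_[q,[z]*4]
cv2.imwrite('pics/w1raw.png',im)
cv2.polylines(im,[proj(rect(.540,-.256,-6,.084),T,c).round().astype(int)],1,(0,0,255))
cv2.imwrite('pics/w1.png',im)
```

```text
t [  9.8 -41.6  85.6] a [-0.0002 -0.0014  0.0018] at [ 0.4996 -0.2418  0.1956] time 3.6 F [ 1.25 -0.43  0.8 ] w 0.519683311246106 0.0
plate 0.77 [ 0.5458 -0.2619  0.0809]
1631 267 282 101 221 ((478.39776611328125, -254.782470703125), (117.65000915527344, 14.726548194885254), 84.73558044433594)
black_plate 0.61 [ 0.4766 -0.2605  0.0839]
1586 267 283 101 221 ((478.936279296875, -254.82305908203125), (117.54597473144531, 13.809619903564453), 83.68350982666016)
rack 0.73 [ 0.5101 -0.2636  0.0142]
rack 0.62 [ 0.4678 -0.3995  0.01  ]
8903 189 294 85 210 ((511.4137268066406, -259.431396484375), (143.1686553955078, 114.32142639160156), 84.06123352050781)
```

View pics/w1.png

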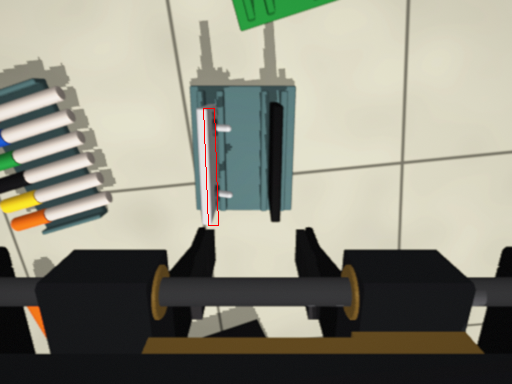

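The wrist view shows the chrome plate's white top strip at about u 198–209, v 108–225. My predicted outline is 6 px to its right, so the plate is farther out, near x≈0.546. I'll fit the strip.

Run:
```python
from h import *
np.set_printoptions(precision=1,suppress=True)
im=cv2.imread('pics/w1raw.png').astype(int);T,c=c2w('wrist')
g=im.mean(2)
for v in range(104,228,10): print(v,g[v,192:222:2].round().astype(int))
m=(g>185);m[:, :190]=0;m[:,222:]=0;m[:100]=0;m[235:]=0
n,lab,st,_=cv2.connectedComponentsWithStats(m.astype(np.uint8));k=1+st[1:,4].argmax()
v,u=np.nonzero(lab==k);P=onz(np.c_[u,v],.084,T,c)[:,:2]*1000
print(st[k],cv2.minAreaRect(P.astype(np.float32)),np.median(P,0))
```

```text
104 [112 115 106 104  98  70  56  77  95  99  99 103  84  66  70]
114 [114 114 156 220 227 228 228 187 104 102  78  84  98  99 114]
124 [125 114 130 213 227 228 228 205 114 101  74  59  80 116 123]
134 [135 113 121 196 228 228 230 216 130 100  92  79  58  95 114]
144 [111 112 113 177 227 228 230 225 152 102 102 102  99  99 114]
154 [123 109 115 151 222 228 230 229 174 103 103 103  99  96 114]
164 [186 109 114 129 214 228 230 231 195 110 104 102  98  84  74]
174 [212 155 113 120 196 228 229 231 212 120 102 102  97  89  98]
184 [139 127 112 114 178 228 229 231 223 139 103  98  85  91 109]
194 [214 207 127 114 147 225 230 231 230 159 103  87  70 117 215]
204 [213 212 152 114 127 215 230 232 232 182 107 101  72 110 101]
214 [214 215 214 213 196 197 230 231 233 206 111 166 213 214 214]
224 [216 216 216 216 217 196 190 219 226 221 212 213 214 214 214]
[ 190  109   32  126 1645] ((546.0096435546875, -244.3455810546875), (126.11006164550781, 32.00566482543945), 82.5973129272461) [ 546.5 -225.9]
```

Run:
```python
from h import *
np.set_printoptions(precision=4,suppress=True)
T,c=c2w('wrist');P=onz([[202.2,114],[204.2,164],[206.2,204],[204.3,166]],.084,T,c);print(P)
d=P[0]-P[2];print(np.degrees(np.arctan2(d[1],d[0])))
plan([P[3][0],P[3][1],.11],-6.0)
```

```text
[[ 0.5397 -0.3026  0.084 ]
 [ 0.5447 -0.2558  0.084 ]
 [ 0.5486 -0.215   0.084 ]
 [ 0.5449 -0.2539  0.084 ]]
-95.82686452109671
t [ 13.2 -47.9  86.7] a [-0.0005  0.      0.0085] at [ 0.4984 -0.2361  0.1967] time 3.95 F [1.54 0.63 1.03] w 0.5153356945436741 0.0
```

Run:
```python
from h import *
np.set_printoptions(precision=4,suppress=True)
T,c=c2w('wrist');g=capture('wrist').astype(int).mean(2)
# plate strip centre per row, intensity weighted
pts=[]
for v in range(95,215):
    r=g[v,190:225]; b=(r>165)
    n,l,st,_=cv2.connectedComponentsWithStats(b.astype(np.uint8)[None]); 
    for k in range(1,n):
        if 6<=st[k,2]<=13 and st[k,0]>0: pts.append((190+st[k,0]+(st[k,2]-1)/2,v))
pts=np.array(pts);vx,vy,x0,y0=cv2.fitLine(pts.astype(np.float32),cv2.DIST_HUBER,0,.01,.01).ravel()
print(len(pts),pts[0],pts[-1])
v=np.array([pts[:,1].min(),pts[:,1].min()+58, 205]);u=x0+(v-y0)*vx/vy
P=onz(np.c_[u,v],.084,T,c);print(P);d=P[2]-P[0];print(np.degrees(np.arctan2(d[1],d[0])))
plan([.546,-.259,.11],-6.0)
```

```text
119 [199. 101.] [218. 210.]
[[ 0.5408 -0.3142  0.084 ]
 [ 0.5465 -0.2609  0.084 ]
 [ 0.5515 -0.2142  0.084 ]]
83.9132272626964
t [ 18.2 -49.5  86.7] a [-0.0006  0.      0.0085] at [ 0.4984 -0.2362  0.1967] time 4.0 F [-0.59  0.41 -0.05] w 0.5168592821566655 0.0
```

Emit:
{"api": "servo_tool", "payload": {
  "deltas": [
    {"tx":6,"ty":-17,"tz":10,"ax":0,"ay":0,"az":0.0085,"claw":45},
    {"tx":12,"ty":-34,"tz":30,"ax":0,"ay":0,"az":0.0085,"claw":45},
    {"tx":17,"ty":-50,"tz":50,"ax":0,"ay":0,"az":0.0085,"claw":45},
    {"tx":17,"ty":-50,"tz":70,"ax":0,"ay":0,"az":0.0085,"claw":45},
    {"tx":17,"ty":-50,"tz":80,"ax":0,"ay":0,"az":0.0085,"claw":45},
    {"tx":17,"ty":-50,"tz":80,"ax":0,"ay":0,"az":0.0085,"claw":45},
    {"tx":17,"ty":-50,"tz":80,"ax":0,"ay":0,"az":0.0085,"claw":45},
    {"tx":17,"ty":-50,"tz":80,"ax":0,"ay":0,"az":0.0085,"claw":45}
  ]
}}

```text
time_s: 4.67
tcp_pos: [0.5473, -0.259, 0.118]
ee_rot: [[-0.105, -0.994, 0.003], [-0.994, 0.105, -0.001], [0.001, -0.003, -1.0]]
wrist_force: [0.4, -0.2, 0.2]
gripper_width: 0.515
gripper_force: 0.0
```

Run:
```python
from h import *
plan([.5465,-.258,.04],-6.1)
cv2.imwrite('pics/w2.png',capture('wrist'))
```

```text
t [-1.   1.1 78. ] a [-0.0027 -0.0008  0.0009] at [ 0.5473 -0.259   0.118 ] time 4.6667 F [ 0.43 -0.22  0.21] w 0.5152338048169919 0.0
```

View pics/w2.png

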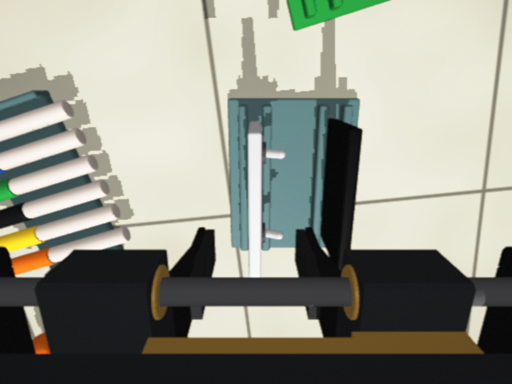

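The plate strip (u 249–262) is centred between the fingers (about u 205 and 305), so I'll go down and close.

Emit:
{"api": "servo_tool", "payload": {
  "deltas": [
    {"tx":0,"ty":0,"tz":20,"ax":0,"ay":0,"az":0,"claw":45},
    {"tx":0,"ty":0,"tz":40,"ax":0,"ay":0,"az":0,"claw":45},
    {"tx":0,"ty":0,"tz":60,"ax":0,"ay":0,"az":0,"claw":45},
    {"tx":0,"ty":0,"tz":74,"ax":0,"ay":0,"az":0,"claw":45},
    {"tx":0,"ty":0,"tz":78,"ax":0,"ay":0,"az":0,"claw":45},
    {"tx":0,"ty":0,"tz":78,"ax":0,"ay":0,"az":0,"claw":45},
    {"tx":0,"ty":0,"tz":78,"ax":0,"ay":0,"az":0,"claw":25},
    {"tx":0,"ty":0,"tz":78,"ax":0,"ay":0,"az":0,"claw":0},
    {"tx":0,"ty":0,"tz":78,"ax":0,"ay":0,"az":0,"claw":0},
    {"tx":0,"ty":0,"tz":78,"ax":0,"ay":0,"az":0,"claw":0},
    {"tx":0,"ty":0,"tz":78,"ax":0,"ay":0,"az":0,"claw":0},
    {"tx":0,"ty":0,"tz":78,"ax":0,"ay":0,"az":0,"claw":0}
  ]
}}

```text
time_s: 5.72
tcp_pos: [0.5467, -0.2591, 0.0386]
ee_rot: [[-0.106, -0.994, 0.001], [-0.994, 0.106, -0.0], [0.0, -0.001, -1.0]]
wrist_force: [-0.6, 0.2, -0.3]
gripper_width: 0.147
gripper_force: 0.0
```

Emit:
{"api": "servo_tool", "payload": {
  "deltas": [
    {"tx":0,"ty":0,"tz":0,"ax":0,"ay":0,"az":0,"claw":0},
    {"tx":0,"ty":0,"tz":0,"ax":0,"ay":0,"az":0,"claw":0},
    {"tx":0,"ty":0,"tz":0,"ax":0,"ay":0,"az":0,"claw":0},
    {"tx":0,"ty":0,"tz":0,"ax":0,"ay":0,"az":0,"claw":0}
  ]
}}

```text
time_s: 6.05
tcp_pos: [0.5467, -0.2591, 0.0385]
ee_rot: [[-0.106, -0.994, 0.0], [-0.994, 0.106, -0.0], [0.0, -0.0, -1.0]]
wrist_force: [-0.2, -0.0, 1.5]
gripper_width: 0.107
gripper_force: 30.0
```

Run:
```python
from h import *
plan([.5465,-.258,.14],-6.1)
```

```text
t [  -1.     0.3 -101.5] a [-0.0003 -0.0001  0.0001] at [ 0.5467 -0.2591  0.0385] time 6.05 F [-0.18 -0.    1.52] w 0.10733792683880106 29.97597098350525
```

Emit:
{"api": "servo_tool", "payload": {
  "deltas": [
    {"tx":0,"ty":0,"tz":-5,"ax":0,"ay":0,"az":0,"claw":0},
    {"tx":0,"ty":0,"tz":-12,"ax":0,"ay":0,"az":0,"claw":0},
    {"tx":0,"ty":0,"tz":-22,"ax":0,"ay":0,"az":0,"claw":0},
    {"tx":0,"ty":0,"tz":-37,"ax":0,"ay":0,"az":0,"claw":0},
    {"tx":0,"ty":0,"tz":-52,"ax":0,"ay":0,"az":0,"claw":0},
    {"tx":0,"ty":0,"tz":-67,"ax":0,"ay":0,"az":0,"claw":0},
    {"tx":0,"ty":0,"tz":-82,"ax":0,"ay":0,"az":0,"claw":0},
    {"tx":0,"ty":0,"tz":-95,"ax":0,"ay":0,"az":0,"claw":0},
    {"tx":0,"ty":0,"tz":-105,"ax":0,"ay":0,"az":0,"claw":0},
    {"tx":0,"ty":0,"tz":-110,"ax":0,"ay":0,"az":0,"claw":0},
    {"tx":0,"ty":0,"tz":-110,"ax":0,"ay":0,"az":0,"claw":0},
    {"tx":0,"ty":0,"tz":-110,"ax":0,"ay":0,"az":0,"claw":0}
  ]
}}

```text
time_s: 7.05
tcp_pos: [0.5461, -0.2588, 0.148]
ee_rot: [[-0.107, -0.994, -0.001], [-0.994, 0.107, 0.001], [-0.001, 0.001, -1.0]]
wrist_force: [0.1, -0.0, -2.7]
gripper_width: 0.112
gripper_force: 30.0
```

Run:
```python
from h import *
np.set_printoptions(precision=4,suppress=True)
for yw in (16.5,):
    a=np.deg2rad(yw); print('far',np.array([.577,.083])+.055*np.array([np.cos(a),np.sin(a)]))
plan([.577+.055*np.cos(a),.083+.055*np.sin(a),.15],16.5)
im=capture('side');print([ (r['confidence'],np.argwhere(r['mask']).mean(0)) for r in trace('plate','side')][:2]);
w=capture('wrist')
cv2.imwrite('pics/s2.png',np.hstack([cv2.resize(im[120:320,150:350],(380,380),interpolation=cv2.INTER_CUBIC),cv2.resize(w,None,fx=.8,fy=.8)[:300][:, :410] if 0 else cv2.resize(w,(400,380))]))
```

```text
far [0.6297 0.0986]
t [-364.3  -45.    -1.8] a [ 0.0005  0.0006 -0.3948] at [ 0.5461 -0.2588  0.148 ] time 7.05 F [ 0.07 -0.01 -2.73] w 0.11241504049775003 29.96695339679718
[(0.73, array([240.6012, 262.2741])), (0.52, array([264.3323, 238.4068]))]
```

View pics/s2.png

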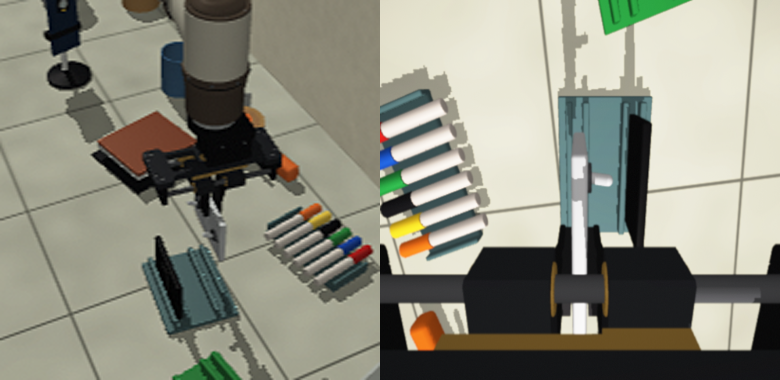

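The plate is lifted clear and upright, and the rack and black plate are undisturbed. Next is the move to above the far end of the block.

Emit:
{"api": "servo_tool", "payload": {
  "deltas": [
    {"tx":-15,"ty":-2,"tz":0,"ax":0,"ay":0,"az":-0.02,"claw":0},
    {"tx":-45,"ty":-6,"tz":0,"ax":0,"ay":0,"az":-0.05,"claw":0},
    {"tx":-80,"ty":-10,"tz":0,"ax":0,"ay":0,"az":-0.09,"claw":0},
    {"tx":-115,"ty":-14,"tz":0,"ax":0,"ay":0,"az":-0.13,"claw":0},
    {"tx":-150,"ty":-18,"tz":0,"ax":0,"ay":0,"az":-0.17,"claw":0},
    {"tx":-185,"ty":-22,"tz":0,"ax":0,"ay":0,"az":-0.21,"claw":0},
    {"tx":-220,"ty":-27,"tz":0,"ax":0,"ay":0,"az":-0.25,"claw":0},
    {"tx":-255,"ty":-31,"tz":0,"ax":0,"ay":0,"az":-0.29,"claw":0},
    {"tx":-290,"ty":-35,"tz":0,"ax":0,"ay":0,"az":-0.33,"claw":0},
    {"tx":-325,"ty":-40,"tz":0,"ax":0,"ay":0,"az":-0.37,"claw":0},
    {"tx":-350,"ty":-43,"tz":0,"ax":0,"ay":0,"az":-0.395,"claw":0},
    {"tx":-364,"ty":-45,"tz":0,"ax":0,"ay":0,"az":-0.395,"claw":0}
  ]
}}

```text
time_s: 8.2
tcp_pos: [0.6302, 0.1011, 0.1471]
ee_rot: [[0.288, -0.958, -0.001], [-0.958, -0.288, -0.0], [-0.0, 0.001, -1.0]]
wrist_force: [0.8, -0.6, -1.7]
gripper_width: 0.11
gripper_force: 30.0
```

Emit:
{"api": "servo_tool", "payload": {
  "deltas": [
    {"tx":0,"ty":0,"tz":15,"ax":0,"ay":0,"az":0,"claw":0},
    {"tx":0,"ty":0,"tz":30,"ax":0,"ay":0,"az":0,"claw":0},
    {"tx":0,"ty":0,"tz":45,"ax":0,"ay":0,"az":0,"claw":0},
    {"tx":0,"ty":0,"tz":50,"ax":0,"ay":0,"az":0,"claw":0},
    {"tx":0,"ty":0,"tz":50,"ax":0,"ay":0,"az":0,"claw":0},
    {"tx":0,"ty":0,"tz":50,"ax":0,"ay":0,"az":0,"claw":0},
    {"tx":0,"ty":0,"tz":50,"ax":0,"ay":0,"az":0,"claw":0},
    {"tx":0,"ty":0,"tz":50,"ax":0,"ay":0,"az":0,"claw":0}
  ]
}}

```text
time_s: 8.87
tcp_pos: [0.6308, 0.0981, 0.0995]
ee_rot: [[0.284, -0.959, 0.002], [-0.959, -0.284, 0.001], [-0.0, -0.002, -1.0]]
wrist_force: [-0.0, -0.7, -2.1]
gripper_width: 0.113
gripper_force: 30.0
```

Run:
```python
from h import *
np.set_printoptions(precision=4,suppress=True)
a=np.deg2rad(16.5)
plan([.578+.054*np.cos(a),.084+.054*np.sin(a),.0705],16.5)
T,c=c2w('wrist');w=capture('wrist')
for r in trace('lap_top','wrist')[:1]:
    v,u=np.nonzero(r['mask']);print(len(u),v.min(),v.max(),u.min(),u.max(),cv2.minAreaRect((onz(np.c_[u,v],.04,T,c)[:,:2]*1000).astype(np.float32)))
im=capture('side')
cv2.imwrite('pics/s3.png',np.hstack([cv2.resize(im[140:240,180:280],(380,380),interpolation=cv2.INTER_CUBIC),cv2.resize(w,(400,380))]))
```

```text
t [-1.4  0.7 29. ] a [-0.0022  0.      0.0003] at [0.6308 0.0981 0.0995] time 8.8667 F [-0.03 -0.74 -2.06] w 0.11306383106804953 29.96695786714554
21454 115 267 224 420 ((580.9965209960938, 83.23463439941406), (150.07000732421875, 130.79254150390625), 16.24734878540039)
```

View pics/s3.png

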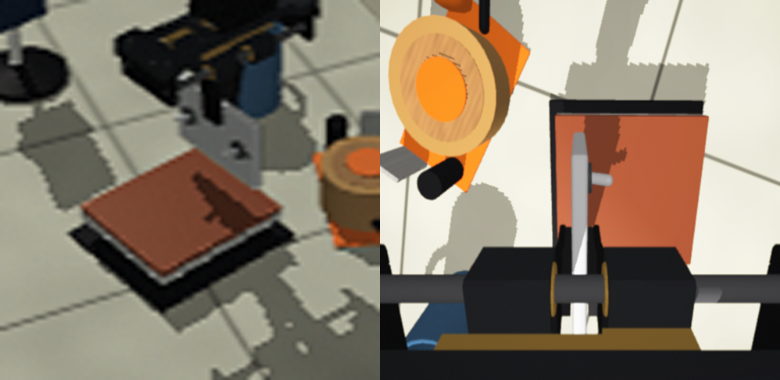

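The wrist view gives the slab as 150×131 mm, centred at (0.580, 0.084) with 16.3° yaw. The plate is square above it, about 53 mm beyond the centre. Now I'll lower it gently.

Emit:
{"api": "servo_tool", "payload": {
  "deltas": [
    {"tx":0,"ty":0,"tz":10,"ax":0,"ay":0,"az":0,"claw":0},
    {"tx":0,"ty":0,"tz":20,"ax":0,"ay":0,"az":0,"claw":0},
    {"tx":0,"ty":0,"tz":25,"ax":0,"ay":0,"az":0,"claw":0},
    {"tx":0,"ty":0,"tz":28,"ax":0,"ay":0,"az":0,"claw":0},
    {"tx":0,"ty":0,"tz":30,"ax":0,"ay":0,"az":0,"claw":0},
    {"tx":0,"ty":0,"tz":32,"ax":0,"ay":0,"az":0,"claw":0},
    {"tx":0,"ty":0,"tz":34,"ax":0,"ay":0,"az":0,"claw":0},
    {"tx":0,"ty":0,"tz":34,"ax":0,"ay":0,"az":0,"claw":0},
    {"tx":0,"ty":0,"tz":34,"ax":0,"ay":0,"az":0,"claw":0},
    {"tx":0,"ty":0,"tz":34,"ax":0,"ay":0,"az":0,"claw":0},
    {"tx":0,"ty":0,"tz":34,"ax":0,"ay":0,"az":0,"claw":0},
    {"tx":0,"ty":0,"tz":34,"ax":0,"ay":0,"az":0,"claw":0}
  ]
}}

```text
time_s: 10.02
tcp_pos: [0.63, 0.098, 0.0645]
ee_rot: [[0.285, -0.959, 0.0], [-0.959, -0.285, -0.0], [0.0, -0.0, -1.0]]
wrist_force: [-1.9, -1.4, 1.9]
gripper_width: 0.107
gripper_force: 30.0
```

Run:
```python
from h import *
a=np.deg2rad(16.4)
F=[]
for i in range(4): capture('side'); F.append(sense()['wrist_force'][2])
print(np.mean(F),F)
plan([.580-.056*np.cos(a),.0838-.056*np.sin(a),.0635],16.4)
```

```text
1.7121692417218408 [np.float64(1.3684600858033504), np.float64(1.6469011495067114), np.float64(1.7453650530168041), np.float64(2.0879506785604978)]
t [ -0.7 108.    0.8] a [-0.0001 -0.0001  0.0023] at [0.63   0.098  0.0643] time 10.2167 F [-2.17 -1.23  2.09] w 0.1150787211616343 29.992869794368744
```

Emit:
{"api": "servo_tool", "payload": {
  "deltas": [
    {"tx":0,"ty":3,"tz":0,"ax":0,"ay":0,"az":0,"claw":0},
    {"tx":0,"ty":7,"tz":0,"ax":0,"ay":0,"az":0,"claw":0},
    {"tx":0,"ty":12,"tz":0,"ax":0,"ay":0,"az":0,"claw":0},
    {"tx":0,"ty":17,"tz":0,"ax":0,"ay":0,"az":0,"claw":0},
    {"tx":0,"ty":22,"tz":0,"ax":0,"ay":0,"az":0,"claw":0},
    {"tx":0,"ty":27,"tz":0,"ax":0,"ay":0,"az":0,"claw":0},
    {"tx":0,"ty":32,"tz":0,"ax":0,"ay":0,"az":0,"claw":0},
    {"tx":0,"ty":37,"tz":0,"ax":0,"ay":0,"az":0,"claw":0},
    {"tx":0,"ty":42,"tz":0,"ax":0,"ay":0,"az":0,"claw":0},
    {"tx":0,"ty":46,"tz":0,"ax":0,"ay":0,"az":0,"claw":0},
    {"tx":0,"ty":50,"tz":0,"ax":0,"ay":0,"az":0,"claw":0},
    {"tx":0,"ty":54,"tz":0,"ax":0,"ay":0,"az":0,"claw":0}
  ]
}}

```text
time_s: 11.22
tcp_pos: [0.5779, 0.0827, 0.0643]
ee_rot: [[0.285, -0.959, 0.0], [-0.959, -0.285, 0.0], [0.0, -0.0, -1.0]]
wrist_force: [3.1, 1.2, 1.8]
gripper_width: 0.108
gripper_force: 30.0
```

Run:
```python
from h import *
a=np.deg2rad(16.4)
plan([.580-.056*np.cos(a),.0838-.056*np.sin(a),.0635],16.4)
```

```text
t [-0.6 53.7  0.8] a [-0.0002 -0.      0.0023] at [0.5779 0.0827 0.0643] time 11.2167 F [3.14 1.15 1.84] w 0.10800561353853158 29.970255196094513
```

Height and force are steady at the centre, so I'll do the second half of the stroke.

Emit:
{"api": "servo_tool", "payload": {
  "deltas": [
    {"tx":0,"ty":4,"tz":0,"ax":0,"ay":0,"az":0,"claw":0},
    {"tx":0,"ty":8,"tz":0,"ax":0,"ay":0,"az":0,"claw":0},
    {"tx":0,"ty":13,"tz":0,"ax":0,"ay":0,"az":0,"claw":0},
    {"tx":0,"ty":18,"tz":0,"ax":0,"ay":0,"az":0,"claw":0},
    {"tx":0,"ty":23,"tz":0,"ax":0,"ay":0,"az":0,"claw":0},
    {"tx":0,"ty":28,"tz":0,"ax":0,"ay":0,"az":0,"claw":0},
    {"tx":0,"ty":33,"tz":0,"ax":0,"ay":0,"az":0,"claw":0},
    {"tx":0,"ty":38,"tz":0,"ax":0,"ay":0,"az":0,"claw":0},
    {"tx":0,"ty":43,"tz":0,"ax":0,"ay":0,"az":0,"claw":0},
    {"tx":0,"ty":48,"tz":0,"ax":0,"ay":0,"az":0,"claw":0},
    {"tx":0,"ty":52,"tz":0,"ax":0,"ay":0,"az":0,"claw":0},
    {"tx":0,"ty":54,"tz":0,"ax":0,"ay":0,"az":0,"claw":0}
  ]
}}

```text
time_s: 12.22
tcp_pos: [0.5257, 0.0671, 0.0642]
ee_rot: [[0.284, -0.959, -0.0], [-0.959, -0.284, -0.0], [-0.0, 0.0, -1.0]]
wrist_force: [2.7, -0.0, 1.4]
gripper_width: 0.114
gripper_force: 30.0
```

Emit:
{"api": "servo_tool", "payload": {
  "deltas": [
    {"tx":0,"ty":1,"tz":0,"ax":0,"ay":0,"az":0,"claw":0},
    {"tx":0,"ty":1,"tz":0,"ax":0,"ay":0,"az":0,"claw":0}
  ]
}}

```text
time_s: 12.38
tcp_pos: [0.5252, 0.067, 0.0643]
ee_rot: [[0.285, -0.959, -0.0], [-0.959, -0.285, -0.0], [0.0, 0.0, -1.0]]
wrist_force: [0.9, 0.6, 1.7]
gripper_width: 0.114
gripper_force: 30.0
```

Emit:
{"api": "servo_tool", "payload": {
  "deltas": [
    {"tx":0,"ty":1,"tz":-6,"ax":0,"ay":0,"az":0,"claw":0},
    {"tx":0,"ty":1,"tz":-16,"ax":0,"ay":0,"az":0,"claw":0},
    {"tx":0,"ty":1,"tz":-36,"ax":0,"ay":0,"az":0,"claw":0},
    {"tx":0,"ty":1,"tz":-60,"ax":0,"ay":0,"az":0,"claw":0},
    {"tx":0,"ty":1,"tz":-85,"ax":0,"ay":0,"az":0,"claw":0},
    {"tx":0,"ty":1,"tz":-105,"ax":0,"ay":0,"az":0,"claw":0},
    {"tx":0,"ty":1,"tz":-115,"ax":0,"ay":0,"az":0,"claw":0},
    {"tx":0,"ty":1,"tz":-120,"ax":0,"ay":0,"az":0,"claw":0},
    {"tx":0,"ty":1,"tz":-120,"ax":0,"ay":0,"az":0,"claw":0}
  ]
}}

```text
time_s: 13.13
tcp_pos: [0.5241, 0.0668, 0.1846]
ee_rot: [[0.284, -0.959, -0.0], [-0.959, -0.284, 0.0], [-0.0, 0.0, -1.0]]
wrist_force: [-1.0, 0.9, -2.3]
gripper_width: 0.114
gripper_force: 30.0
```

Run:
```python
from h import *
np.set_printoptions(precision=4,suppress=True)
# spot estimates, plate yaw -75: normal (0.25,-0.966)
n=np.array([np.cos(np.deg2rad(-75)),np.sin(np.deg2rad(-75))]); L=np.array([.527,.403])
s=L+.15*n; print(s); plan([s[0],s[1],.185],-75)
T,c=c2w('wrist');capture('wrist')
for r in recognise('phone_stand','wrist')[:2]:print(r['confidence'],T[:3,:3]@r['xyz']+T[:3,3])
im=capture('top')
cv2.imwrite('pics/ph.png',cv2.resize(im[205:250,105:165],(800,600),interpolation=cv2.INTER_CUBIC))
```

```text
[0.5658 0.2581]
t [-171.6  -94.4   -0.4] a [0.0005 0.0002 1.5971] at [0.5241 0.0668 0.1846] time 13.1333 F [-0.99  0.87 -2.31] w 0.11411703777714265 29.966968595981598
```

View pics/ph.png

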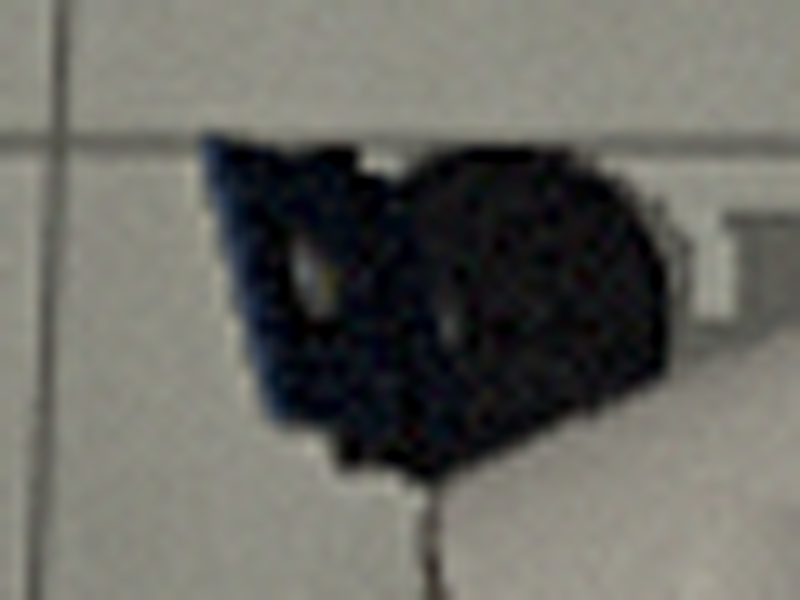

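The enlarged top view shows the phone's front top edge running from (121.9,215.5) to (126.8,236.1), with the lens at (128.9,225.3). The triangulated lens height of 0.191 is consistent with a phone top of about 0.22.

Run:
```python
from h import *
np.set_printoptions(precision=4,suppress=True)
T,c=c2w('top')
e=onz([[121.9,215.5],[126.8,236.1]],.221,T,c);l=onz([[128.85,225.25]],.191,T,c);d=e[0]-e[1]
y=np.degrees(np.arctan2(d[1],d[0]));print(e,l,np.linalg.norm(d),y)
yaw=y-90; n=np.array([np.cos(np.deg2rad(yaw)),np.sin(np.deg2rad(yaw))])
s=l[0,:2]+.15*n; print(s); plan([s[0],s[1],.191-.038+.0305],yaw)
```

```text
[[0.5556 0.4172 0.221 ]
 [0.4895 0.3985 0.221 ]] [[0.5258 0.4027 0.191 ]] 0.06872688680223481 15.795867202288894
[0.5667 0.2583]
t [-171.6  -96.1   -1.3] a [ 0.0031 -0.0029  1.5832] at [0.5233 0.0665 0.1825] time 13.2833 F [ 0.4  -0.29 -1.56] w 0.11297764895025474 29.96700257062912
```

Emit:
{"api": "servo_tool", "payload": {
  "deltas": [
    {"tx":-5,"ty":-3,"tz":0,"ax":0,"ay":0,"az":0.06,"claw":0},
    {"tx":-15,"ty":-8,"tz":0,"ax":0,"ay":0,"az":0.17,"claw":0},
    {"tx":-28,"ty":-16,"tz":0,"ax":0,"ay":0,"az":0.28,"claw":0},
    {"tx":-41,"ty":-23,"tz":0,"ax":0,"ay":0,"az":0.39,"claw":0},
    {"tx":-54,"ty":-30,"tz":0,"ax":0,"ay":0,"az":0.5,"claw":0},
    {"tx":-67,"ty":-37,"tz":0,"ax":0,"ay":0,"az":0.61,"claw":0},
    {"tx":-80,"ty":-44,"tz":0,"ax":0,"ay":0,"az":0.72,"claw":0},
    {"tx":-93,"ty":-52,"tz":0,"ax":0,"ay":0,"az":0.83,"claw":0},
    {"tx":-106,"ty":-59,"tz":0,"ax":0,"ay":0,"az":0.94,"claw":0},
    {"tx":-116,"ty":-65,"tz":0,"ax":0,"ay":0,"az":1.05,"claw":0},
    {"tx":-124,"ty":-69,"tz":0,"ax":0,"ay":0,"az":1.14,"claw":0},
    {"tx":-128,"ty":-71,"tz":0,"ax":0,"ay":0,"az":1.2,"claw":0}
  ]
}}

```text
time_s: 14.28
tcp_pos: [0.5556, 0.2105, 0.1821]
ee_rot: [[-0.792, -0.61, -0.003], [-0.61, 0.792, -0.002], [0.004, 0.001, -1.0]]
wrist_force: [-0.6, 0.2, -2.7]
gripper_width: 0.112
gripper_force: 30.0
```

Run:
```python
from h import *
plan([.5667,.2583,.1835],-74.2)
```

```text
t [-38.   31.1  -1.5] a [-1.000e-04 -3.700e-03  3.802e-01] at [0.5556 0.2105 0.1821] time 14.2833 F [-0.63  0.16 -2.71] w 0.11200794510139239 29.96522694826126
```

Emit:
{"api": "servo_tool", "payload": {
  "deltas": [
    {"tx":-6,"ty":5,"tz":0,"ax":0,"ay":0,"az":0.07,"claw":0},
    {"tx":-13,"ty":11,"tz":-1,"ax":0,"ay":0,"az":0.15,"claw":0},
    {"tx":-20,"ty":17,"tz":-1,"ax":0,"ay":0,"az":0.23,"claw":0},
    {"tx":-27,"ty":23,"tz":-1,"ax":0,"ay":0,"az":0.3,"claw":0},
    {"tx":-33,"ty":27,"tz":-1,"ax":0,"ay":0,"az":0.35,"claw":0},
    {"tx":-37,"ty":30,"tz":-1,"ax":0,"ay":0,"az":0.38,"claw":0},
    {"tx":-38,"ty":31,"tz":-1,"ax":0,"ay":0,"az":0.38,"claw":0},
    {"tx":-38,"ty":31,"tz":-1,"ax":0,"ay":0,"az":0.38,"claw":0},
    {"tx":-38,"ty":31,"tz":-1,"ax":0,"ay":0,"az":0.38,"claw":0},
    {"tx":-38,"ty":31,"tz":-1,"ax":0,"ay":0,"az":0.38,"claw":0},
    {"tx":-38,"ty":31,"tz":-1,"ax":0,"ay":0,"az":0.38,"claw":0},
    {"tx":-38,"ty":31,"tz":-1,"ax":0,"ay":0,"az":0.38,"claw":0}
  ]
}}

```text
time_s: 15.28
tcp_pos: [0.5672, 0.2572, 0.1853]
ee_rot: [[-0.961, -0.276, -0.0], [-0.276, 0.961, -0.0], [0.0, 0.0, -1.0]]
wrist_force: [-0.4, -0.2, -2.3]
gripper_width: 0.11
gripper_force: 30.0
```

Run:
```python
from h import *
np.set_printoptions(precision=4,suppress=True)
plan([.5667,.2583,.1835],-74.2)
im=capture('side');w=capture('wrist');T,c=c2w('side')
for r in recognise('plate','side')[:2]:print(r['confidence'],T[:3,:3]@r['xyz']+T[:3,3])
cv2.imwrite('pics/s4.png',np.hstack([cv2.resize(im[80:200,150:270],(380,380),interpolation=cv2.INTER_CUBIC),cv2.resize(w,(400,380))]))
```

```text
t [0.1 1.2 1.8] a [ 0.     -0.0001  0.0034] at [0.5672 0.2572 0.1853] time 15.2833 F [-0.42 -0.19 -2.27] w 0.10997234089191536 29.967074990272522
0.62 [0.563  0.2468 0.1902]
```

View pics/s4.png

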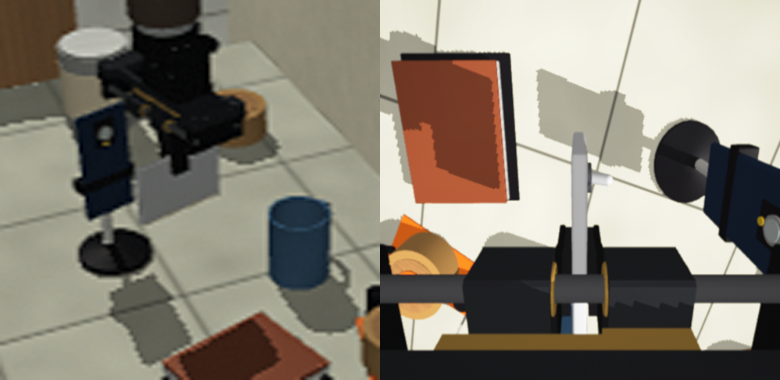

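The plate is in place with its toggles facing the phone. The wrist view shows the lens at wrist pixel (499,227), so I'll check that against my lens estimate and phone yaw.

Run:
```python
from h import *
np.set_printoptions(precision=4,suppress=True)
T,c=c2w('wrist'); w=capture('wrist')
for yaw in (8,15.8,24):
    a=np.deg2rad(yaw);d=np.array([np.cos(a),np.sin(a)]);L=np.array([.5265,.4027])
    P=[[*L,.191]]+[[*(L+s*.037*d),.071] for s in (-1,1)]
    uv=proj(P,T,c);print(yaw,uv.round(1))
    if yaw==15.8: pts=uv
cv2.polylines(w,[pts[1:].round().astype(int)],0,(0,0,255));cv2.circle(w,tuple(pts[0].round().astype(int).tolist()),4,(0,255,0))
cv2.imwrite('pics/w5.png',cv2.resize(w[120:320,362:512],(600,800))[:600])
print(tri({'wrist':(499,227),'top':(128.85,225.25),'side':(183,122)}))
```

```text
8 [[497.9 232.2]
 [420.8 142.1]
 [399.3 213.9]]
15.8 [[497.9 232.2]
 [415.6 141.7]
 [404.2 214.2]]
24 [[497.9 232.2]
 [409.9 142.1]
 [409.4 213.9]]
[0.5262 0.402  0.1911]
```

View pics/w5.png

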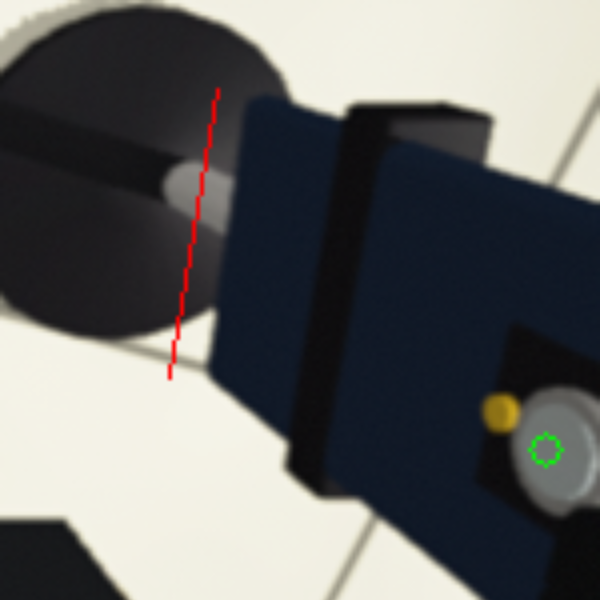

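The lens matches to within 5 px, and the yaw agrees to about 2–3°. Both are well inside tolerance, so I'm handing in.

```bash
python3 -c "
from station import *
print(finish_job())"
```

```text
the job is handed in; nothing more can be done
None
```

The chrome plate was drawn along the lapping block from far end to near end with a light, steady press. It was handed in held still and upright about 15 cm in front of the lens, toggles facing it; no verdict came back.

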